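# Kit the shower connection parts into colour-coded trays

### The job

Make up the parts kit for one shower connection from the things lying on the green belt: stand the brass nipple upright in the middle of the yellow tray, and set the chrome nut in the middle of the white tray, the red cap in the middle of the red tray and the blue spool of thread tape in the middle of the blue tray, each the same way up as it lies now. Leave the green cap and the black tape roll where they are.

Things in the scene. Friction and masses are not known exactly. Their poses are not given: they have to be found in the camera images.
- nipple_center (a point): brass threaded double nipple standing upright on the green belt: 40 mm tall, ends 20 mm round, a hexagon round its middle 23 mm across flats and 26 mm across corners. Point: its centre, 20 mm above its foot. Its z axis is up along the bore; two of the hexagon's flats face its own +x and -x (the others every 60 degrees).
- nut_center (a point): chrome hexagonal union nut lying flat on the belt: 12 mm tall, 28 mm across flats, 32 mm across corners. Point: its centre, 6 mm above its underside. z axis up along the bore; two flats face its own +x and -x (the others every 60 degrees).
- red_cap_center (a point): small red plastic thread cap standing on the belt, closed end up: 22 mm round, 14 mm tall. Point: its centre, 7 mm above its underside; z axis up.
- spool_center (a point): blue plastic spool of white thread-seal tape lying flat on the belt: flanges 52 mm round, 16 mm tall, grip it across the flanges; a thin free tape tail, look only, juts out about 12 mm beyond the flange on its own +x side. Point: the spool's centre, 8 mm above its underside; z axis up.
- green_cap_center (a point): small green plastic thread cap on the belt, 22 mm round, 14 mm tall, like the red one but not wanted: leave it. Point: its centre, 7 mm up.
- black_tape_center (a point): roll of black insulating tape lying flat on the belt, 53 mm round, 19 mm tall, not wanted: leave it. Point: its centre, 9.5 mm up.
- tray_yellow: low square yellow plastic tray fixed on the belt, 92 x 92 mm outside, 84 x 84 mm inside (small rounded corner posts); floor 3 mm thick, rim 9 mm high all round. Origin: centre of its underside, on the belt surface; x and y axes along its sides, the label lip on its -x side; z axis up.
- tray_white: low square white plastic tray fixed on the belt, 92 x 92 mm outside, 84 x 84 mm inside (small rounded corner posts); floor 3 mm thick, rim 9 mm high all round. Origin: centre of its underside, on the belt surface; x and y axes along its sides, the label lip on its -x side; z axis up.
- tray_red: low square red plastic tray fixed on the belt, 92 x 92 mm outside, 84 x 84 mm inside (small rounded corner posts); floor 3 mm thick, rim 9 mm high all round. Origin: centre of its underside, on the belt surface; x and y axes along its sides, the label lip on its -x side; z axis up.
- tray_blue: low square blue plastic tray fixed on the belt, 92 x 92 mm outside, 84 x 84 mm inside (small rounded corner posts); floor 3 mm thick, rim 9 mm high all round. Origin: centre of its underside, on the belt surface; x and y axes along its sides, the label lip on its -x side; z axis up.
Mind the look-alikes: they are no part of the job. Of the things like the tray_blue, leave any that is turquoise; of the rest the larger one is meant.

How it is judged:
By the outcome, as a careful person would: the job done as asked, in the order asked, and still so for the second after the job is handed in, with the robot touching nothing.
It also fails if it takes over 88 s, if anything falls off the work surface, if the arm or the gripper's body presses on something with over 40 N, if the wrist force passes 120 N, or if a joint passes its speed limit or range.

### The arm

A 6-joint arm with a two-finger parallel gripper is mounted at the origin on a cart in front of the work surface, level with it; the furniture and walls round the work are solid. World frame = base frame: x ahead of the robot, y to its left, z up, the work surface at z = 0. Lengths are in m, angles in rad, forces in N, time in s.
With the tool pointing down it reaches from about 0.275 to 0.725 m from the base axis. Payload 15.9 kg.
Tool frame: the origin (TCP) lies midway between the tips of the shut fingers; the grasp point (between the pads) lies 19 mm behind it; z points along the fingers, y is the line along which they close (so a half turn about z gives the same grasp; the last joint's range is limited). The gripper opens to 85 mm and grips with 20 to 120 N. Pads are 22 mm wide; open, the fingers measure 114 mm over their backs; the gripper's body (76 mm by 85 mm) begins 54 mm behind the grasp point. The pads swing forward as they close: fully open they stand 13 mm farther back than shut.
Start: joints at [-1.101, 0.213, -0.034, 1.323, 0, 1.571], TCP at [0.226, -0.446, 0.231] pointing down, gripper open.
Joint ranges: [-2.98, 2.98], [-0.74, 1.72], [-1.14, 1.35], [-2.1, 2.04], [-1.57, 1.44], [-3.14, 3.14]. Speed limits (rad/s): [1.89, 1.89, 2.39, 2.57, 3.14, 3.14].

### API

Orientations are given as a unit quaternion [x, y, z, w].
In Python, from workcell import r gives the robot as it stands.
- The arm moves only by the tool drive_tool, never from a script. Its argument "plan" is a list of rows, each a list of 6 numbers: the shift along the tool's x, y, z in units of 40 mm (1.0 is 40 mm), then the turn, a rotation vector about the tool's x, y, z in degrees. A call has 1 to 20 rows; each row shifts and turns the commanded pose from where the row before left it, along the tool's axes as they then stand; what a row does not reach is not made up. A row lasts 1/8 s, in which the tool goes at most 62.5 mm and 10.7 degrees, less where a joint would pass 70% of its speed; a pose out of reach is approached as far as the arm can. A call is refused whole if a number of a shift passes 1 or a number of a turn 10.7, either way. A call with a gripper value outside its range is refused whole. "jaw" is the finger opening in mm, from 0 to 85.4, set as the call begins (left out, the last holds). The fingers move at their own pace and stop on an object; the grip force is fixed at half the most. Time passes only in rows, so rows that do not move let the fingers close. It gives the time, the measured TCP pose, the force, the opening and the grip force at its end, in the units of the state.
- r.observe(): the state, without advancing time (a new reading comes with each control period).
- r.get_image(name): name is "scene" or "side" or "wrist"; returns a dict with "color" (420x560x3 uint8, red, green, blue), "K" (3x3 intrinsics, pixels), "position" and "orientation" of the camera in the world; the wrist camera has in their place "hand_eye" (4x4, takes a point from camera to tool coordinates, whose origin is the TCP and whose axes are the flange's). Camera axes: x right, y down, z forward; pixel columns grow to the right and rows downward; lengths in m; the calibration is good to about 2 mm. A picture is of the moment at which its call begins: read the wrist's pose just before it. There is no depth.
- r.job_done(): hands the job in; it is judged then, once.
The state is a dict: "time": time; "joint_pos": joint angles; "dq": joint speeds; "joint_efforts": joint torques, N m; "tool_pos": TCP position; "tool_rot": TCP orientation; "ft_force": force on the tool from outside, world axes, zero at the start; "ft_torque": the same for the moment, N m; "finger_gap": finger opening in m; "gripper_force": force on a finger pad.
Only numpy, scipy, OpenCV 4.12 (cv2) and the standard library are available. Lean on these libraries where they do the work, as an engineer would, in place of code of your own. Each camera call takes 0.05 s, during which the arm holds its last target. There are 200 camera calls.

## Working session

There is one attempt and no reset: what is moved stays moved. The work goes in short steps, Python scripts to look and compute and a tool call to move; the robot and the scene stay as the last step left them, time stands still between calls to the robot, and variables do not carry over. Pictures are saved under pics/ and viewed, at most 14 in all, crops included, and the job is handed in when it is done.

Besides the shell and the picture viewer there is one more tool, called after "Call:" in YAML: its name, and indented under it one key for each argument. drive_tool: Moves the arm, as the interface text tells. Its arguments: {"type":"object","properties":{"plan":{"type":"array","items":{"type":"array","items":{"type":"number"}}},"jaw":{"type":"number"}},"required":["plan"]}

```bash
ls; mkdir -p pics
python3 - <<'E'
from workcell import r
import cv2,json
s=r.observe(); print({k:s[k] for k in("time","tool_pos","tool_rot","finger_gap")})
import pickle
d={}
for n in("scene","side","wrist"):
    i=r.get_image(n); d[n]=i; cv2.imwrite(f"pics/{n}0.png",i["color"][:,:,::-1])
    print(n,{k:i[k] for k in i if k!="color"})
pickle.dump(d,open("im0.pkl","wb"))
E
```

```text
pics
{'time': 0.0, 'tool_pos': array([ 0.22621485, -0.44555955,  0.23084819]), 'tool_rot': array([ 9.72543168e-01,  2.32721999e-01, -1.11326085e-04, -4.94367088e-04]), 'finger_gap': 0.08572407578456394}
scene {'K': array([[545.66041712,   0.        , 282.51236779],
       [  0.        , 545.66041712, 208.92101377],
       [  0.        ,   0.        ,   1.        ]]), 'position': array([-0.2465943 ,  0.8893532 ,  0.79386548]), 'orientation': array([-0.36157301,  0.79515331, -0.43947344,  0.20942607])}
side {'K': array([[508.24597716,   0.        , 273.36547806],
       [  0.        , 508.24597716, 215.57922912],
       [  0.        ,   0.        ,   1.        ]]), 'position': array([0.62290354, 1.59932918, 0.62755631]), 'orientation': array([-0.01040612,  0.8279821 , -0.56064141,  0.00430765])}
wrist {'K': array([[373.09487599,   0.        , 278.3502556 ],
       [  0.        , 373.09487599, 206.61698027],
       [  0.        ,   0.        ,   1.        ]]), 'hand_eye': array([[ 6.77709174e-04, -9.65552445e-01, -2.60207640e-01,
         6.60230800e-02],
       [ 9.99999298e-01,  4.01532038e-04,  1.11452707e-03,
        -5.40377769e-04],
       [-9.71652630e-04, -2.60208213e-01,  9.65552040e-01,
        -1.44017529e-01],
       [ 0.00000000e+00,  0.00000000e+00,  0.00000000e+00,
         1.00000000e+00]])}
```

View pics/scene0.png

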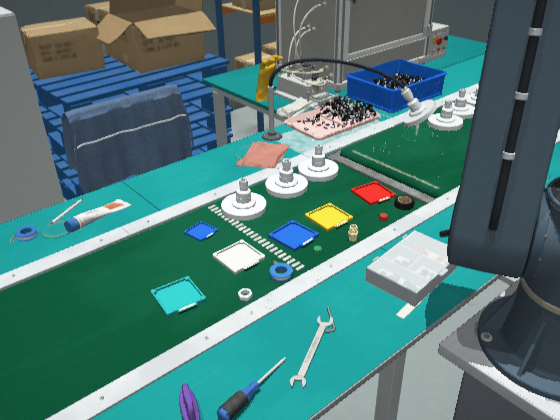

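View pics/side0.png

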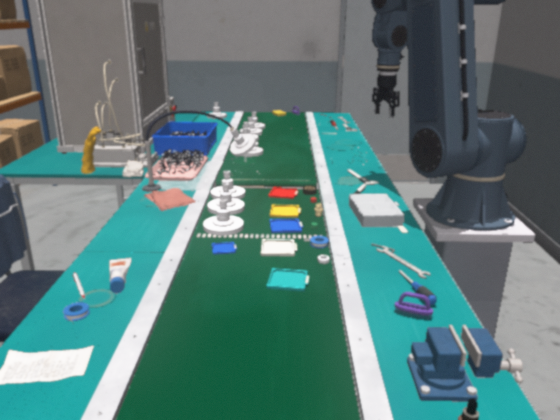

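The scene picture shows these candidates:
- **Trays:** yellow (328,216), white (239,256), red (374,192), large blue (293,235), small blue look-alike (201,230), turquoise look-alike (178,295).
- **Parts:** nipple (353,232), nut (245,294), red cap (383,216), spool (281,271), green cap (318,248), black tape (404,202).

I choose the larger blue tray at (293,235). A close crop will check these.

```bash
cat > h.py <<'E'
import numpy as np,cv2
from scipy.spatial.transform import Rotation as R
def campose(im,s=None):
    if "hand_eye" in im:
        T=np.eye(4);T[:3,:3]=R.from_quat(s["tool_rot"]).as_matrix();T[:3,3]=s["tool_pos"]
        return T@im["hand_eye"]
    T=np.eye(4);T[:3,:3]=R.from_quat(im["orientation"]).as_matrix();T[:3,3]=im["position"];return T
def pix2w(im,uv,z,s=None):
    T=campose(im,s);uv=np.atleast_2d(uv).astype(float)
    d=np.c_[uv,np.ones(len(uv))]@np.linalg.inv(im["K"]).T@T[:3,:3].T
    return T[:3,3]+d*((z-T[2,3])/d[:,2])[:,None]
def w2pix(im,P,s=None):
    T=campose(im,s);p=(np.atleast_2d(P)-T[:3,3])@T[:3,:3]@im["K"].T
    return p[:,:2]/p[:,2:]
E
python3 - <<'E'
import pickle
from h import *
d=pickle.load(open("im0.pkl","rb"));im=d["scene"]
c=im["color"][180:320,140:420]
cv2.imwrite("pics/crop0.png",cv2.resize(c,None,fx=2.8,fy=2.8,interpolation=cv2.INTER_CUBIC)[:,:,::-1])
for n,uv,z in[("yel",(328,216),.006),("white",(239,256),.006),("red",(374,192),.006),("blue",(293,235),.006),("sblue",(201,230),.006),("turq",(178,295),.006),("nip",(353,232),.02),("nut",(245,294),.006),("rcap",(383,216),.007),("spool",(281,271),.008),("gcap",(318,248),.007),("tape",(404,202),.01)]:
    print(n,pix2w(im,uv,z).round(3)[0])
E
```

```text
yel [0.619 0.002 0.006]
white [0.635 0.288 0.006]
red [ 0.622 -0.186  0.006]
blue [0.615 0.132 0.006]
sblue [0.791 0.294 0.006]
turq [0.609 0.474 0.006]
nip [0.508 0.024 0.02 ]
nut [0.514 0.362 0.006]
rcap [ 0.52  -0.106  0.007]
spool [0.521 0.252 0.008]
gcap [0.53  0.124 0.007]
tape [ 0.526 -0.2    0.01 ]
```

View pics/crop0.png

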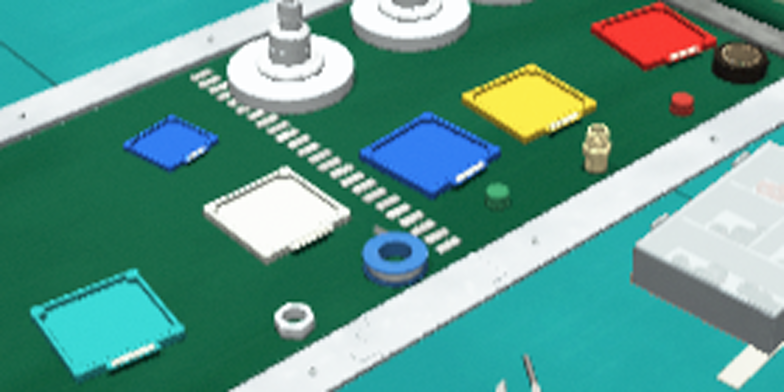

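The crop confirms them: the wanted blue tray is the large one left of the yellow; the small blue and turquoise ones stay. The positions are consistent with the reach. Next I turn to yaw 90 and move over the middle for a wrist look.

Call:
drive_tool:
  plan:
    - [0,0,0,0,0,-10.5]
    - [0,0,0,0,0,-10.5]
    - [0,0,0,0,0,-10.5]
    - [0,0,0,0,0,-10.5]
    - [0,0,0,0,0,-10.5]
    - [0,0,0,0,0,-10.5]

```text
time: 0.9
tool_pos: [0.2263, -0.4457, 0.2311]
tool_rot: [0.705, 0.709, 0.0, -0.0]
ft_force: [-0.2, -0.0, 0.2]
finger_gap: 0.0859
gripper_force: 0.0
```

Call:
drive_tool:
  plan:
    - [0.5,0.3,-0.02,0,0,0]
    - [0.94,0.58,-0.03,0,0,0]
    - [0.94,0.58,-0.03,0,0,0]
    - [0.94,0.58,-0.03,0,0,0]
    - [0.94,0.58,-0.03,0,0,0]
    - [0.94,0.58,-0.03,0,0,0]
    - [0.94,0.58,-0.03,0,0,0]
    - [0.94,0.58,-0.03,0,0,0]
    - [0.94,0.58,-0.03,0,0,0]
    - [0.94,0.58,-0.03,0,0,0]
    - [0.94,0.58,-0.03,0,0,0]
    - [0.94,0.58,-0.03,0,0,0]
    - [0.94,0.58,-0.03,0,0,0]
    - [0.94,0.58,-0.03,0,0,0]
    - [0.94,0.58,-0.03,0,0,0]
    - [0,0,0,0,0,0]

```text
time: 2.9
tool_pos: [0.5646, 0.1024, 0.2479]
tool_rot: [0.707, 0.708, -0.0, -0.0]
ft_force: [0.1, 0.0, 0.1]
finger_gap: 0.085
gripper_force: 0.0
```

Run:
```python
from workcell import r
from h import *
import pickle
s=r.observe(); im=r.get_image("wrist"); pickle.dump((s,im),open("w1.pkl","wb"))
print(s["time"],s["tool_pos"],s["joint_pos"],R.from_quat(s["tool_rot"]).as_matrix().round(3))
cv2.imwrite("pics/w1.png",cv2.resize(im["color"],(784,588),interpolation=cv2.INTER_CUBIC)[:,:,::-1])
```

```text
2.9 [0.56463597 0.10235538 0.24788345] [1.79158801e-01 3.70206182e-01 2.19661883e-01 1.42137995e+00
 3.10093265e-04 1.74871765e+00] [[-0.001  1.    -0.001]
 [ 1.     0.001  0.   ]
 [ 0.    -0.001 -1.   ]]
```

View pics/w1.png

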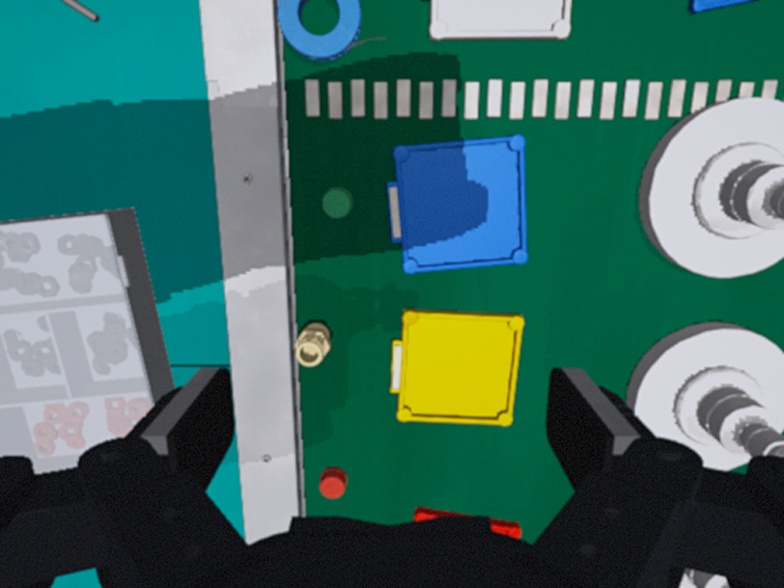

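The wrist view shows, at 1.4x scale: nipple top ring at (311,349), red cap (333,483), green cap (337,203), yellow tray centre (460,368), blue tray (463,205) and the spool at (320,12) nearly touching the rail edge. So the spool must be gripped along y.

Run:
```python
from h import *
import pickle
s,im=pickle.load(open("w1.pkl","rb"))
q=lambda n,p,z:print(n,pix2w(im,np.array(p)/1.4,z,s).round(4).tolist())
q("nip top",(311,349),.04); q("nip foot",(318,330),.0)
q("yel",[(404,312),(523,318),(509,425),(399,420)],.009)
q("blue",[(395,146),(524,137),(525,262),(404,272)],.009)
q("rail edge",[(278,50),(292,270),(303,500)],.0)
q("redcap",(333,480),.014);q("green",(337,201),.014)
d,im=None,pickle.load(open("im0.pkl","rb"))["scene"]
c=lambda u,v:(140+u/2.8,180+v/2.8)
for n,p,z in[("nip top",c(598,130),.04),("nip foot",c(597,166),0),("yel",[c(462,100),c(528,66),c(596,103),c(530,141)],.009),("blue",[c(360,153),c(428,113),c(499,153),c(433,196)],.009),
 ("white",[c(205,211),c(285,167),c(350,212),c(269,262)],.009),("red",[c(591,31),c(657,2),c(717,38),c(653,68)],.009),("redcap",c(682,98),.014),("nut",c(295,315),.012),("spool",c(395,249),.016)]:
    p=pix2w(im,p,z); print("S",n,p.mean(0).round(4),len(p)>1 and np.degrees(np.arctan2(*(p[2]-p[1])[[1,0]])))
```

```text
nip top [[0.508, 0.0289, 0.04]]
nip foot [[0.5077, 0.0292, 0.0]]
yel [[0.5756, 0.0471, 0.009], [0.6674, 0.0425, 0.009], [0.6622, -0.0494, 0.009], [0.5724, -0.045, 0.009]]
blue [[0.5682, 0.1701, 0.009], [0.6589, 0.1764, 0.009], [0.6659, 0.0866, 0.009], [0.5754, 0.0787, 0.009]]
rail edge [[0.487, 0.2341, 0.0], [0.4894, 0.078, 0.0], [0.4893, -0.1278, 0.0]]
redcap [[0.5178, -0.0978, 0.014]]
green [[0.5267, 0.132, 0.014]]
S nip top [0.5049 0.0272 0.04  ] False
S nip foot [0.5051 0.0252 0.    ] False
S yel [0.6131 0.005  0.009 ] -179.957447987602
S blue [0.6117 0.1324 0.009 ] -177.74208488967446
S white [0.6321 0.2895 0.009 ] -179.3486384013121
S red [ 0.6188 -0.1808  0.009 ] 172.20309061735227
S redcap [ 0.5154 -0.1018  0.014 ] False
S nut [0.5115 0.3621 0.012 ] False
S spool [0.5188 0.2531 0.016 ] False
```

Call:
drive_tool:
  plan:
    - [0,0,0.33,0,0,-10]
    - [0,0,0.33,0,0,-10]
    - [0,0,0.33,0,0,-10]
    - [0,0,0.33,0,0,-10]
    - [0,0,0.33,0,0,-10]
    - [0,0,0.33,0,0,-10]
    - [0,0,0.33,0,0,-10]
    - [0,0,0.33,0,0,-10]
    - [0,0,0.33,0,0,-10]
    - [0.47,-0.61,0,0,0,0]
    - [0.47,-0.61,0,0,0,0]
    - [0.47,-0.61,0,0,0,0]
    - [0,0,0,0,0,0]
  jaw: 50

```text
time: 4.58
tool_pos: [0.5059, 0.025, 0.1304]
tool_rot: [0.002, 1.0, -0.0, -0.0]
ft_force: [1.0, 0.2, 1.0]
finger_gap: 0.05
gripper_force: 0.0
```

Run:
```python
from workcell import r
from h import *
import pickle
s=r.observe(); im=r.get_image("wrist"); pickle.dump((s,im),open("w2.pkl","wb"))
print(s["time"],s["tool_pos"],s["joint_pos"],R.from_quat(s["tool_rot"]).as_matrix().round(3))
cv2.imwrite("pics/w2.png",cv2.resize(im["color"],(784,588),interpolation=cv2.INTER_CUBIC)[:,:,::-1])
```

```text
4.575 [0.50586792 0.02497168 0.13038408] [ 4.95094571e-02  2.67890603e-01 -2.22141005e-01  1.08111968e+00
 -2.97636808e-04  5.36559564e-02] [[-1.     0.004 -0.   ]
 [ 0.004  1.    -0.   ]
 [ 0.    -0.    -1.   ]]
```

View pics/w2.png

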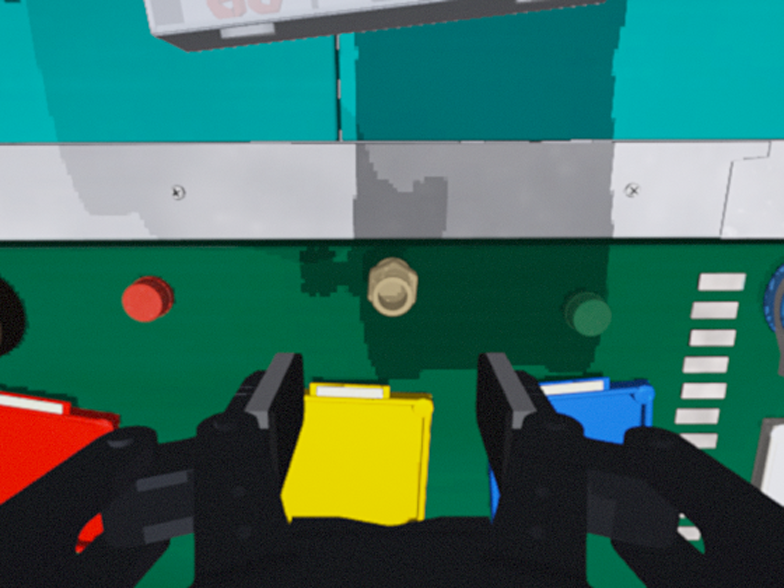

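Nipple top ring at (393,296), red cap (147,299), green cap (588,314). The hexagon is 47 px wide across y, which is 23 mm: flats face the fingers.

Run:
```python
from h import *
import pickle
s,im=pickle.load(open("w2.pkl","rb"))
q=lambda n,p,z:print(n,pix2w(im,np.array(p)/1.4,z,s).round(4).tolist())
q("nip top",(393,296),.04); q("hex mid",(393,282),.02)
q("redcap",(146,299),.014);q("green",(588,313),.014);q("rail",(393,243),0)
q("yel corner -x+y",(432,397),.009);q("blue corner -x+y",(652,388),.009);q("red -x+y",(116,417),.009)
```

```text
nip top [[0.5067, 0.0269, 0.04]]
hex mid [[0.505, 0.027, 0.02]]
redcap [[0.5152, -0.1012, 0.014]]
green [[0.5236, 0.1289, 0.014]]
rail [[0.4887, 0.0272, 0.0]]
yel corner -x+y [[0.574, 0.0487, 0.009]]
blue corner -x+y [[0.5688, 0.1704, 0.009]]
red -x+y [[0.5858, -0.1292, 0.009]]
```

Call:
drive_tool:
  plan:
    - [-0.1,0.06,0.5,0,0,0]
    - [0,0,0.7,0,0,0]
    - [0,0,0.7,0,0,0]
    - [0,0,0.6,0,0,0]
    - [0,0,0.36,0,0,0]
    - [0,0,0.2,0,0,0]
    - [0,0,0,0,0,0]

```text
time: 5.5
tool_pos: [0.5115, 0.0294, 0.0077]
tool_rot: [0.001, 1.0, 0.0, -0.0]
ft_force: [0.5, -0.1, 0.8]
finger_gap: 0.0503
gripper_force: 0.0
```

Call:
drive_tool:
  plan:
    - [0,0,0,0,0,0]
    - [0,0,0,0,0,0]
    - [0,0,0,0,0,0]
    - [0,0,0,0,0,0]
    - [0,0,0,0,0,0]
  jaw: 10

```text
time: 6.12
tool_pos: [0.5124, 0.0294, 0.0086]
tool_rot: [0.001, 1.0, 0.0, 0.001]
ft_force: [0.5, -0.2, 6.5]
finger_gap: 0.0119
gripper_force: 57.3
```

```bash
cat > look.py <<'E'
import sys,pickle
from workcell import r
from h import *
n=sys.argv[1];cam=sys.argv[2] if len(sys.argv)>2 else "wrist"
s=r.observe(); im=r.get_image(cam); pickle.dump((s,im),open(n+".pkl","wb"))
print(s["time"],s["tool_pos"].round(4),"gap",s["finger_gap"],s["gripper_force"],s["ft_force"].round(1))
cv2.imwrite(f"pics/{n}.png",cv2.resize(im["color"],(784,588),interpolation=cv2.INTER_CUBIC)[:,:,::-1])
E
python3 look.py w3
```

```text
6.125 [0.5124 0.0294 0.0086] gap 0.011918496218748912 57.311086719855666 [ 0.5 -0.2  6.5]
```

View pics/w3.png

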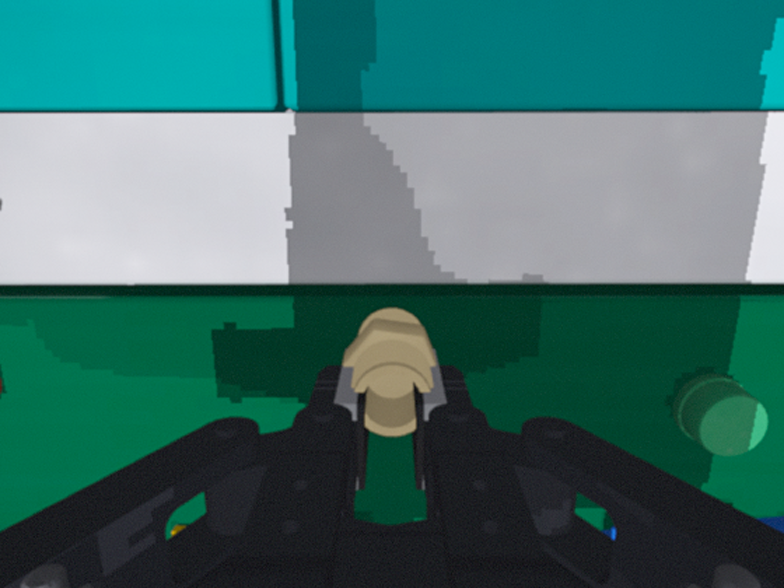

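Run:
```python
from h import *
import pickle
s,im=pickle.load(open("w3.pkl","rb"))
q=lambda n,p,z:print(n,pix2w(im,np.array(p)/1.4,z,s).round(4).tolist())
q("foot near edge",(392,308),0);q("hex L/R near",[(345,357),(437,357)],.026);q("top far edge",(392,436),.04);q("ring near top",(392,364),.04);q("rail",(392,290),0)
for x in(.500,.505,.508,.512):
  print(x,(w2pix(im,[[x-.01,.0285,0],[x-.013,.0285,.026],[x-.01,.0285,.04],[x+.01,.0285,.04]],s)*1.4).round())
```

```text
foot near edge [[0.4939, 0.0307, 0.0]]
hex L/R near [[0.4992, 0.0184, 0.026], [0.4992, 0.0423, 0.026]]
top far edge [[0.5138, 0.0306, 0.04]]
ring near top [[0.4951, 0.0306, 0.04]]
rail [[0.4882, 0.0307, 0.0]]
0.5 [[385. 296.]
 [384. 312.]
 [383. 343.]
 [383. 422.]]
0.505 [[385. 311.]
 [384. 331.]
 [383. 364.]
 [383. 440.]]
0.508 [[385. 321.]
 [384. 342.]
 [383. 376.]
 [384. 451.]]
0.512 [[385. 333.]
 [384. 356.]
 [383. 391.]
 [384. 466.]]
```

```bash
python3 - <<'E'
from h import *
import pickle
for f,g in(("w3",.006),("w2",.025),("w1",.0425)):
  s,im=pickle.load(open(f+".pkl","rb"));M=R.from_quat(s["tool_rot"]).as_matrix()
  print(f,s["finger_gap"])
  for tx in(.011,-.011):
    for tz in(0,-.019,-.035):
      print(tx,tz,(w2pix(im,s["tool_pos"]+M@[tx,-g,tz],s)*1.4).round()[0],(w2pix(im,s["tool_pos"]+M@[tx,g,tz],s)*1.4).round()[0])
E
cat > crop.py <<'E'
import sys,cv2,pickle
s,im=pickle.load(open(sys.argv[1]+".pkl","rb"));a,b,c,d=map(int,sys.argv[2:6])
cv2.imwrite(f"pics/{sys.argv[1]}c.png",cv2.resize(im["color"][b:d,a:c],(700,int(700*(d-b)/(c-a))),interpolation=cv2.INTER_CUBIC)[:,:,::-1])
E
python3 crop.py w3 210 200 350 310
```

```text
w3 0.011918496218748912
0.011 0 [367. 341.] [408. 341.]
0.011 -0.019 [364. 367.] [411. 367.]
0.011 -0.035 [361. 395.] [413. 396.]
-0.011 0 [368. 409.] [408. 409.]
-0.011 -0.019 [365. 443.] [410. 443.]
-0.011 -0.035 [362. 479.] [412. 479.]
w2 0.04999989669968899
0.011 0 [303. 341.] [473. 341.]
0.011 -0.019 [291. 367.] [484. 367.]
0.011 -0.035 [278. 395.] [496. 396.]
-0.011 0 [306. 409.] [470. 409.]
-0.011 -0.019 [295. 443.] [480. 443.]
-0.011 -0.035 [283. 479.] [492. 479.]
w1 0.08499605074102251
0.011 0 [244. 343.] [534. 343.]
0.011 -0.019 [225. 369.] [553. 370.]
0.011 -0.035 [203. 398.] [574. 398.]
-0.011 0 [250. 411.] [529. 411.]
-0.011 -0.019 [231. 445.] [547. 445.]
-0.011 -0.035 [212. 481.] [566. 482.]
```

View pics/w3c.png

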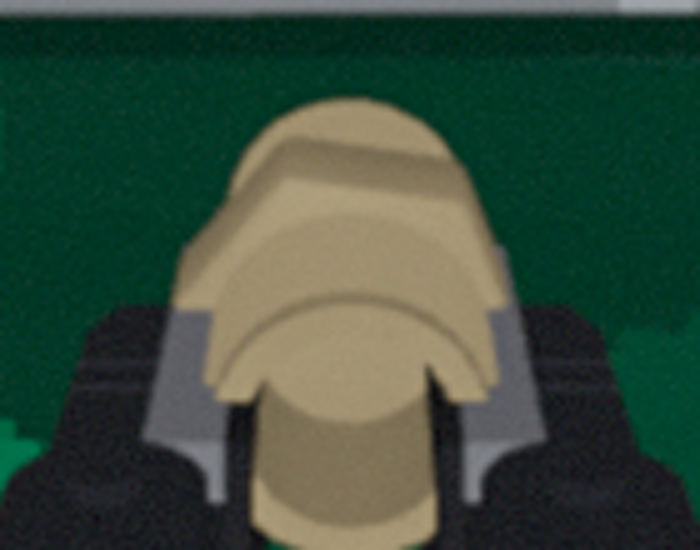

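The pads (grey, 160–540 in the crop) sit on the +x half of the nipple, and the 12 mm gap is too small for a good grip. I will open, recentre on the nipple and look again.

Call:
drive_tool:
  plan:
    - [0,0,0,0,0,0]
    - [0,0,0,0,0,0]
    - [0,0,0,0,0,0]
    - [0,0,-0.5,0,0,0]
    - [0,0,-0.9,0,0,0]
    - [0,0,0,0,0,0]
  jaw: 50

```text
time: 6.92
tool_pos: [0.5131, 0.0295, 0.066]
tool_rot: [0.001, 1.0, 0.0, 0.002]
ft_force: [0.4, 0.3, -0.5]
finger_gap: 0.0501
gripper_force: 0.0
```

```bash
python3 look.py w4; python3 crop.py w4 180 170 380 310
```

```text
6.925 [0.5131 0.0295 0.066 ] gap 0.05007176744774872 0.0 [ 0.4  0.3 -0.5]
```

View pics/w4c.png

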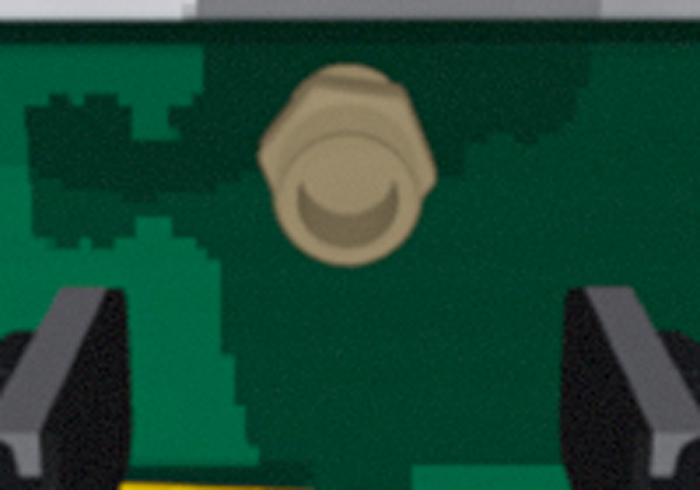

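Run:
```python
from h import *
import pickle
s,im=pickle.load(open("w4.pkl","rb"))
c=lambda u,v:(180+u/3.5,170+v/3.5)
q=lambda n,p,z:print(n,pix2w(im,p,z,s).round(4).tolist())
q("top",c(347,193),.04);q("top LR",[c(273,193),c(422,193)],.04);q("hex LR",[c(258,158),c(436,180)],.026);q("foot near",c(347,63),0);q("rail",c(347,40),0)
print(im["K"]@np.eye(3)[2])
# pad near tips expected at tool
print(((w2pix(im,s["tool_pos"]+R.from_quat(s["tool_rot"]).as_matrix()@np.array([[.011,.025,-.0035]]).T[:,0],s)-[180,170])*3.5).round())
```

```text
top [[0.5026, 0.0304, 0.04]]
top LR [[0.5026, 0.0203, 0.04], [0.5026, 0.0406, 0.04]]
hex LR [[0.5018, 0.0174, 0.026], [0.5052, 0.0435, 0.026]]
foot near [[0.4933, 0.0305, 0.0]]
rail [[0.4894, 0.0305, 0.0]]
[278.3502556  206.61698027   1.        ]
[[557. 269.]]
```

The nipple still stands upright at (0.503, 0.030), with corners along the old closing line. I turn 22.6° onto a flat pair, centre and descend.

Call:
drive_tool:
  plan:
    - [0.28,0.02,0,0,0,-7.5]
    - [0,0,0,0,0,-7.5]
    - [0,0,0,0,0,-7.5]
    - [0,0,0.5,0,0,0]
    - [0,0,0.5,0,0,0]
    - [0,0,0.35,0,0,0]
    - [0,0,0,0,0,0]

```text
time: 7.85
tool_pos: [0.4992, 0.0301, 0.0085]
tool_rot: [-0.194, 0.981, 0.0, -0.001]
ft_force: [1.0, 0.8, 1.0]
finger_gap: 0.0495
gripper_force: 0.0
```

Call:
drive_tool:
  plan:
    - [0,0,0,0,0,0]
    - [0,0,0,0,0,0]
    - [0,0,0,0,0,0]
    - [0,0,0,0,0,0]
    - [0,0,0,0,0,0]
  jaw: 14

```text
time: 8.48
tool_pos: [0.5008, 0.0302, 0.0105]
tool_rot: [-0.194, 0.981, -0.0, 0.001]
ft_force: [-0.7, -0.1, 5.4]
finger_gap: 0.0151
gripper_force: 44.2
```

Call:
drive_tool:
  plan:
    - [0,0,-0.2,0,0,0]
    - [0,0,-0.4,0,0,0]
    - [0,0,-0.6,0,0,0]
    - [0,0,-0.3,0,0,0]
    - [0,0,0,0,0,0]
  jaw: 10

```text
time: 9.1
tool_pos: [0.5009, 0.0302, 0.0705]
tool_rot: [-0.194, 0.981, -0.0, 0.001]
ft_force: [0.1, -0.1, -1.2]
finger_gap: 0.0137
gripper_force: 58.6
```

```bash
python3 look.py w5; python3 crop.py w5 180 170 380 310
```

```text
9.1 [0.5009 0.0302 0.0705] gap 0.013689100153503954 58.58556658029556 [ 0.1 -0.1 -1.2]
```

View pics/w5c.png

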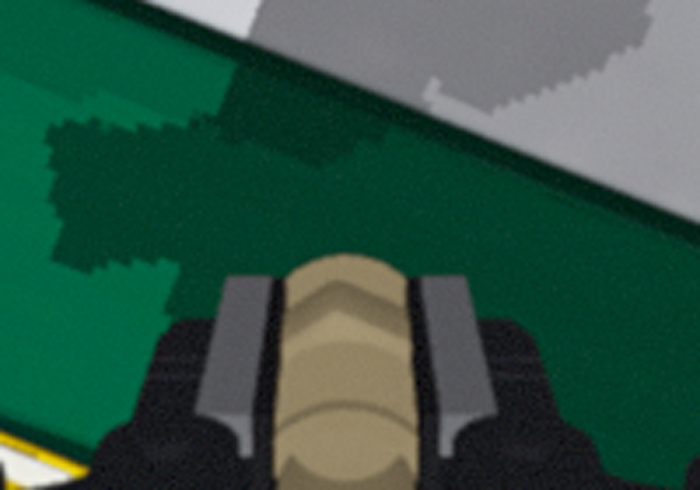

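The nipple is held and lifted (the gap reads low because the pads are soft). Now I measure the trays by colour.

```bash
cat >> h.py <<'E'
HUE={"yellow":((22,120,90),(35,255,255)),"blue":((104,140,70),(118,255,255)),"red":((0,150,70),(9,255,255)),"red2":((172,150,70),(180,255,255)),"white":((0,0,120),(180,40,255)),"green":((55,60,60),(85,255,255))}
def blobs(im,col,z,s=None,amin=40):
    hsv=cv2.cvtColor(im["color"],cv2.COLOR_RGB2HSV)
    m=cv2.inRange(hsv,*map(np.array,HUE[col]))
    if col=="red": m|=cv2.inRange(hsv,*map(np.array,HUE["red2"]))
    out=[]
    for c in cv2.findContours(m,cv2.RETR_EXTERNAL,cv2.CHAIN_APPROX_NONE)[0]:
        if cv2.contourArea(c)<amin: continue
        P=pix2w(im,c[:,0],z,s)[:,:2]
        q=cv2.minAreaRect((P*1000).astype(np.float32))
        out.append((np.round(q[0],1).tolist(),np.round(q[1],1).tolist(),round(q[2],1),np.round(cv2.boundingRect(c)).tolist()))
    return out
E
python3 - <<'E'
from h import *
import pickle
sc=pickle.load(open("im0.pkl","rb"))["scene"]
s,w1=pickle.load(open("w1.pkl","rb"));s2,w2=pickle.load(open("w2.pkl","rb"))
for c in("yellow","blue","red","white"):
    for n,im,ss in(("scene",sc,None),("w1",w1,s),("w2",w2,s2)):
        for b in blobs(im,c,.009,ss):
            if 15<max(b[1])<150 and .3<b[0][0]/1000<.85 and abs(b[0][1])<450: print(c,n,b)
E
```

```text
yellow scene ([615.2, 4.6], [100.2, 101.8], 86.9, [305, 203, 48, 28])
yellow w1 ([615.8, -0.2], [95.7, 101.4], 87.5, [278, 221, 97, 84])
yellow w2 ([611.2, 4.7], [85.5, 91.6], 86.7, [200, 273, 110, 103])
blue scene ([517.8, 254.5], [50.4, 67.0], 50.5, [270, 263, 23, 19])
blue scene ([785.0, 298.0], [69.7, 65.6], 10.7, [184, 221, 34, 20])
blue scene ([612.2, 133.0], [101.5, 99.4], 5.6, [269, 220, 50, 31])
blue w1 ([613.1, 127.8], [99.7, 93.0], 5.4, [276, 96, 101, 100])
blue w1 ([783.4, 260.1], [39.8, 6.7], 0.1, [493, 0, 45, 9])
blue w1 ([516.6, 244.7], [35.6, 55.0], 87.5, [198, 0, 60, 43])
blue w2 ([636.8, 86.7], [38.3, 6.0], 5.0, [349, 333, 9, 41])
blue w2 ([583.3, 140.2], [43.2, 63.5], 4.8, [384, 269, 83, 49])
blue w2 ([516.9, 226.9], [35.4, 8.0], 1.7, [546, 189, 14, 47])
red scene ([516.1, -101.3], [19.2, 36.6], 33.4, [379, 213, 9, 8])
red scene ([620.4, -179.3], [101.0, 103.5], 80.3, [351, 181, 45, 24])
red w1 ([664.5, -149.0], [15.6, 29.6], 79.2, [350, 370, 23, 15])
red w1 ([606.7, -134.5], [40.9, 14.1], 0.2, [296, 362, 35, 11])
red w1 ([516.7, -103.6], [29.6, 21.0], 76.6, [228, 
[... 2073 characters left out ...]
618.8, 245.7], [55.3, 12.9], 10.8, [543, 302, 17, 60])
white w2 ([586.0, 197.5], [24.2, 8.7], 89.8, [482, 292, 32, 11])
white w2 ([577.3, -176.1], [33.3, 5.1], 79.8, [0, 282, 44, 13])
white w2 ([570.4, 2.4], [35.9, 5.1], 87.5, [226, 276, 47, 8])
white w2 ([570.1, 199.0], [24.3, 9.3], 89.8, [486, 273, 33, 12])
white w2 ([568.2, 125.7], [5.7, 33.9], 5.7, [386, 272, 45, 10])
white w2 ([554.6, 197.6], [24.3, 8.2], 89.8, [487, 255, 34, 11])
white w2 ([538.8, 199.0], [24.3, 8.8], 89.8, [492, 235, 34, 12])
white w2 ([523.4, 197.6], [24.4, 9.3], 89.8, [493, 215, 35, 13])
white w2 ([508.0, 198.9], [23.8, 9.1], 89.8, [499, 195, 34, 13])
white w2 ([382.0, -17.8], [137.9, 15.3], 89.8, [103, 0, 216, 27])
```

Call:
drive_tool:
  plan:
    - [-0.4,-0.3,0,0,0,0]
    - [-0.7,-0.52,0,0,0,0]
    - [-0.7,-0.52,0,0,0,0]
    - [-0.42,-0.32,0,0,0,0]
    - [-0.2,-0.15,0,0,0,0]
    - [0,0,0.5,0,0,0]
    - [0,0,0.45,0,0,0]
    - [0,0,0,0,0,0]
    - [0,0,0,0,0,0]

```text
time: 10.28
tool_pos: [0.6173, 0.0003, 0.0322]
tool_rot: [-0.194, 0.981, -0.0, 0.0]
ft_force: [-0.6, -0.2, -0.5]
finger_gap: 0.0138
gripper_force: 58.7
```

Call:
drive_tool:
  plan:
    - [-0.02,0,0.2,0,0,0]
    - [0,0,0.15,0,0,0]
    - [0,0,0.08,0,0,0]
    - [0,0,0,0,0,0]
    - [0,0,0,0,0,0]

```text
time: 10.9
tool_pos: [0.6182, 0.0004, 0.0147]
tool_rot: [-0.194, 0.981, -0.0, 0.0]
ft_force: [0.3, -0.5, -1.4]
finger_gap: 0.0134
gripper_force: 58.6
```

Call:
drive_tool:
  plan:
    - [0,0,0.03,0,0,0]
    - [0,0,0.02,0,0,0]
    - [0,0,0,0,0,0]

```text
time: 11.28
tool_pos: [0.6185, 0.0005, 0.0135]
tool_rot: [-0.194, 0.981, -0.0, 0.001]
ft_force: [-4.3, 0.2, 12.8]
finger_gap: 0.0137
gripper_force: 60.6
```

Contact with the tray floor at TCP z 13.5 mm, as predicted. I release and rise.

Call:
drive_tool:
  plan:
    - [0,0,-0.02,0,0,0]
    - [0,0,0,0,0,0]
    - [0,0,0,0,0,0]
    - [0,0,0,0,0,0]
    - [0,0,-0.4,0,0,0]
    - [0,0,-0.8,0,0,0]
    - [0,0,-0.8,0,0,0]
    - [0,0,-0.6,0,0,0]
    - [0,0,0,0,0,0]
  jaw: 45

```text
time: 12.4
tool_pos: [0.6194, 0.0005, 0.1203]
tool_rot: [-0.194, 0.981, -0.0, 0.002]
ft_force: [1.2, -0.2, -0.9]
finger_gap: 0.0452
gripper_force: 0.0
```

```bash
python3 look.py w6
python3 - <<'E'
from h import *
import pickle
s,im=pickle.load(open("w6.pkl","rb"))
for b in blobs(im,"yellow",.009,s): print(b)
for b in blobs(im,"white",.009,s): print("w",b)
print(w2pix(im,[[.6185,0,.04]],s)*1.4)
E
```

```text
12.4 [6.194e-01 5.000e-04 1.203e-01] gap 0.04518753694281424 0.0 [ 1.2 -0.2 -0.9]
([615.7, 0.2], [94.3, 100.8], 87.3, [194, 111, 173, 169])
w ([740.0, 191.9], [7.2, 19.4], 22.6, [423, 412, 24, 8])
w ([731.4, 191.0], [15.1, 6.6], 65.7, [433, 400, 15, 12])
w ([826.5, -46.9], [21.7, 54.9], 75.7, [102, 379, 43, 41])
w ([762.3, 2.4], [13.0, 6.2], 50.2, [208, 356, 12, 12])
w ([647.9, 245.1], [33.4, 12.4], 33.6, [543, 329, 17, 37])
w ([635.1, 197.1], [9.7, 24.5], 0.2, [491, 305, 33, 20])
w ([713.8, -29.4], [8.4, 7.6], 22.5, [189, 293, 11, 11])
w ([664.8, 86.8], [5.8, 10.3], 88.8, [358, 292, 10, 12])
w ([791.4, -142.6], [67.9, 37.9], 11.3, [0, 288, 51, 76])
w ([619.6, 195.6], [9.6, 24.4], 0.5, [500, 287, 33, 21])
w ([604.1, 197.0], [24.5, 9.4], 89.7, [513, 270, 33, 21])
w ([588.5, 195.5], [9.3, 24.4], 0.6, [522, 252, 34, 21])
w ([573.0, 195.3], [20.9, 9.5], 89.9, [535, 234, 25, 21])
w ([557.5, 189.3], [12.0, 9.4], 89.9, [546, 214, 14, 17])
w ([567.9, 124.4], [5.5, 36.0], 5.3, [444, 191, 50, 21])
w ([569.9, 2.4], [35.2, 4.3], 87.5, [285, 123, 49, 28])
w ([576.5, -177.0], [36.1, 5.3], 79.9, [17, 17, 55, 40])
w ([462.8, 66.7], [156.4, 46.9], 89.8, [343, 0, 217, 102])
[[388.96737126 297.12896693]]
```

View pics/w6.png

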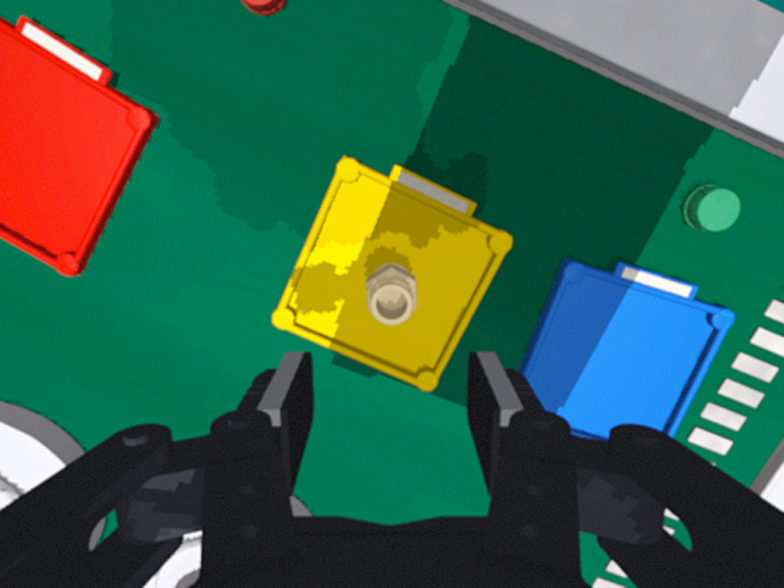

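Nipple stands upright at (391,298), centred in the yellow tray (corners at (348,160), (508,238), (428,388), (275,322)). Next the nut.

Call:
drive_tool:
  plan:
    - [0,0,0,0,0,7.5]
    - [0,0,0,0,0,7.5]
    - [0,0,0,0,0,7.4]
    - [0.14,0.5,0,0,0,0]
    - [0.27,0.9,0,0,0,0]
    - [0.27,0.9,0,0,0,0]
    - [0.27,0.9,0,0,0,0]
    - [0.27,0.9,0,0,0,0]
    - [0.27,0.9,0,0,0,0]
    - [0.27,0.9,0,0,0,0]
    - [0.27,0.9,0,0,0,0]
    - [0.27,0.9,0,0,0,0]
    - [0.27,0.9,0,0,0,0]
    - [0.13,0.4,0,0,0,0]
    - [0,0,0,0,0,0]
    - [0,0,0,0,0,0]
  jaw: 55

```text
time: 14.45
tool_pos: [0.51, 0.3597, 0.1172]
tool_rot: [-0.0, 1.0, -0.0, -0.0]
ft_force: [0.3, -0.3, -0.5]
finger_gap: 0.0552
gripper_force: 0.0
```

```bash
python3 look.py w7
python3 - <<'E'
from h import *
import pickle
s,im=pickle.load(open("w7.pkl","rb"))
print(R.from_quat(s["tool_rot"]).as_matrix().round(3)[:2])
for b in blobs(im,"white",.009,s): 
  if 12<max(b[1])<110: print("w",b)
for b in blobs(im,"blue",.016,s): print("b",b)
E
```

```text
14.45 [0.51   0.3597 0.1172] gap 0.055204796383965214 0.0 [ 0.3 -0.3 -0.5]
[[-1. -0. -0.]
 [-0.  1. -0.]]
w ([692.4, 211.2], [4.0, 16.8], 0.2, [88, 415, 21, 5])
w ([669.7, 242.0], [2.6, 25.2], 87.7, [130, 381, 5, 27])
w ([621.8, 314.1], [39.8, 66.8], 89.7, [194, 304, 52, 76])
w ([586.0, 206.1], [8.4, 24.3], 0.1, [57, 296, 34, 11])
w ([570.4, 207.5], [9.7, 24.2], 0.1, [56, 276, 34, 13])
w ([561.9, 479.8], [36.3, 6.0], 83.5, [417, 266, 50, 13])
w ([554.8, 206.0], [8.7, 24.1], 0.1, [51, 257, 34, 12])
w ([539.3, 207.4], [8.4, 24.1], 0.1, [49, 237, 35, 12])
w ([523.5, 206.0], [8.2, 23.9], 0.1, [44, 216, 35, 12])
w ([508.2, 207.4], [9.3, 24.0], 0.1, [42, 194, 35, 14])
w ([513.5, 362.7], [28.8, 32.2], 73.2, [260, 187, 46, 43])
b ([595.5, 169.8], [30.7, 72.2], 79.1, [0, 274, 43, 82])
b ([523.0, 258.1], [40.5, 24.9], 56.9, [102, 197, 53, 53])
b ([505.7, 267.0], [52.5, 29.1], 44.1, [97, 175, 73, 66])
```

View pics/w7.png

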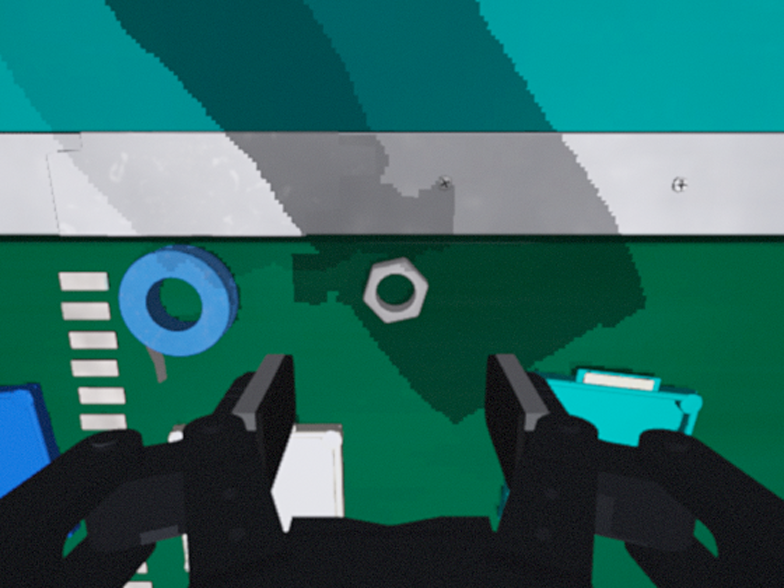

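Run:
```python
from h import *
import pickle
s,im=pickle.load(open("w7.pkl","rb"))
sub=im["color"][175:240,250:315]; hsv=cv2.cvtColor(sub,cv2.COLOR_RGB2HSV)
m=(hsv[...,1]<70).astype(np.uint8)
c=max(cv2.findContours(m,cv2.RETR_EXTERNAL,cv2.CHAIN_APPROX_NONE)[0],key=cv2.contourArea)[:,0]+[250,175]
P=pix2w(im,c,.010,s)[:,:2]*1000
best=[]
for a in range(0,60):
    w=[np.ptp(P@[np.cos(np.radians(a+k)),np.sin(np.radians(a+k))]) for k in(0,60,120)]
    best.append((np.mean(w),a,np.round(w,1)))
print(sorted(best,key=lambda b:b[0])[:4]); print((P.min(0)+P.max(0))/2,np.ptp(P,axis=0))
h=cv2.convexHull(c.astype(np.int32)); M=cv2.moments(h); print("hull c",pix2w(im,[M["m10"]/M["m00"],M["m01"]/M["m00"]],.010,s))
```

```text
[(np.float64(30.997498642308972), 13, array([31.9, 30.2, 30.9])), (np.float64(31.098479170439116), 12, array([32.1, 30.4, 30.8])), (np.float64(31.10187361817529), 14, array([31.9, 30.3, 31.1])), (np.float64(31.255085626547114), 11, array([32.3, 30.6, 30.8]))]
[512.24800309 362.60864366] [33.94660393 32.13084742]
hull c [[0.51227738 0.36269034 0.01      ]]
```

The nut is at (0.512, 0.3625), flats at 73°. Turn 17°, then descend.

Call:
drive_tool:
  plan:
    - [-0.03,0.07,0.3,0,0,8.5]
    - [0,0,0.6,0,0,8.5]
    - [0,0,0.7,0,0,0]
    - [0,0,0.55,0,0,0]
    - [0,0,0.28,0,0,0]
    - [0,0,0,0,0,0]
    - [0,0,0,0,0,0]
  jaw: 42

```text
time: 15.38
tool_pos: [0.5117, 0.3634, 0.0211]
tool_rot: [0.148, 0.989, 0.0, 0.0]
ft_force: [0.2, -0.2, 0.1]
finger_gap: 0.0418
gripper_force: 0.0
```

Good. Down another 17 mm, then close.

Call:
drive_tool:
  plan:
    - [0,0,0.25,0,0,0]
    - [0,0,0.15,0,0,0]
    - [0,0,0.02,0,0,0]
    - [0,0,0,0,0,0]

```text
time: 15.88
tool_pos: [0.5111, 0.3633, 0.0033]
tool_rot: [0.148, 0.989, -0.0, -0.0]
ft_force: [0.1, 0.3, 0.3]
finger_gap: 0.0422
gripper_force: 0.0
```

Call:
drive_tool:
  plan:
    - [0,0,0,0,0,0]
    - [0,0,0,0,0,0]
    - [0,0,0,0,0,0]
    - [0,0,0,0,0,0]
    - [0,0,0,0,0,0]
  jaw: 12

```text
time: 16.5
tool_pos: [0.5114, 0.3635, 0.0038]
tool_rot: [0.148, 0.989, 0.0, 0.0]
ft_force: [-2.2, -0.3, 5.6]
finger_gap: 0.0265
gripper_force: 59.6
```

Run:
```python
from h import *
import pickle
s,im=pickle.load(open("w1.pkl","rb"));print(pix2w(im,np.array([(432,36),(570,38)])/1.4,.009,s).round(4))
s,im=pickle.load(open("w7.pkl","rb"));print(pix2w(im,np.array([(342,429),(342,528)])/1.4,.009,s).round(4))
```

```text
[[0.5927 0.2414 0.009 ]
 [0.6854 0.2403 0.009 ]]
[[0.5903 0.3345 0.009 ]
 [0.6533 0.3331 0.009 ]]
```

Call:
drive_tool:
  plan:
    - [0,0,-0.3,0,0,0]
    - [0,0,-0.6,0,0,0]
    - [0,0,-0.6,0,0,0]
    - [0,0,0,0,0,0]

```text
time: 17.0
tool_pos: [0.5123, 0.3641, 0.0658]
tool_rot: [0.148, 0.989, 0.001, 0.001]
ft_force: [0.3, 0.1, -1.0]
finger_gap: 0.0262
gripper_force: 59.2
```

Call:
drive_tool:
  plan:
    - [-0.36,-0.09,0,0,0,0]
    - [-0.7,-0.18,0,0,0,0]
    - [-0.75,-0.2,0,0,0,0]
    - [-0.75,-0.2,0,0,0,0]
    - [-0.6,-0.16,0,0,0,0]
    - [-0.4,-0.1,0.2,0,0,0]
    - [0,0,0.5,0,0,0]
    - [0,0,0.45,0,0,0]
    - [0,0,0,0,0,0]
    - [0,0,0,0,0,0]

```text
time: 18.25
tool_pos: [0.6365, 0.2863, 0.0177]
tool_rot: [0.147, 0.989, 0.0, 0.0]
ft_force: [0.0, 0.2, -0.2]
finger_gap: 0.0262
gripper_force: 59.2
```

Within 1 mm. Down about 10 mm more.

Call:
drive_tool:
  plan:
    - [-0.02,0.02,0.15,0,0,0]
    - [0,0,0.1,0,0,0]
    - [0,0,0.03,0,0,0]
    - [0,0,0,0,0,0]
    - [0,0,0,0,0,0]

```text
time: 18.88
tool_pos: [0.6376, 0.2868, 0.0068]
tool_rot: [0.148, 0.989, 0.0, 0.0]
ft_force: [-2.9, -0.9, 8.5]
finger_gap: 0.0258
gripper_force: 60.2
```

Call:
drive_tool:
  plan:
    - [0,0,0,0,0,0]
    - [0,0,0,0,0,0]
    - [0,0,0,0,0,0]
    - [0,0,-0.4,0,0,0]
    - [0,0,-0.8,0,0,0]
    - [0,0,-0.8,0,0,0]
    - [0,0,-0.7,0,0,0]
    - [0,0,-0.1,0,0,0]
    - [0,0,0,0,0,0]
  jaw: 42

```text
time: 20.0
tool_pos: [0.6376, 0.2866, 0.1184]
tool_rot: [0.148, 0.989, 0.0, 0.0]
ft_force: [-0.6, -0.4, 0.4]
finger_gap: 0.0419
gripper_force: 0.0
```

```bash
python3 look.py w8
python3 - <<'E'
from h import *
import pickle
s,im=pickle.load(open("w8.pkl","rb"))
for b in blobs(im,"white",.009,s): 
  if 12<max(b[1])<130: print("w",b)
print("nut px",w2pix(im,[[.6375,.287,.015]],s)*1.4)
for b in blobs(im,"blue",.016,s): print("b",b)
E
```

```text
20.0 [0.6376 0.2866 0.1184] gap 0.041933949697871765 0.0 [-0.6 -0.4  0.4]
w ([767.1, 123.4], [19.8, 52.5], 33.4, [106, 380, 41, 40])
w ([745.2, 207.1], [9.6, 19.8], 0.2, [210, 350, 25, 16])
w ([758.1, 288.4], [4.2, 24.5], 10.4, [311, 338, 29, 16])
w ([729.6, 212.3], [12.5, 10.0], 89.0, [215, 333, 15, 14])
w ([667.2, 203.4], [19.2, 9.5], 89.9, [168, 264, 25, 17])
w ([651.7, 204.9], [24.2, 9.5], 89.8, [159, 243, 35, 20])
w ([636.1, 206.2], [9.6, 24.6], 0.2, [152, 223, 36, 20])
w ([620.6, 204.8], [9.5, 24.2], 0.1, [142, 203, 36, 21])
w ([605.0, 206.0], [9.4, 24.2], 0.0, [136, 182, 36, 21])
w ([568.1, 123.5], [5.7, 36.7], 5.3, [0, 164, 46, 26])
w ([589.4, 204.6], [9.2, 24.4], 0.3, [125, 161, 37, 22])
w ([573.8, 206.1], [24.4, 9.4], 89.8, [118, 138, 37, 23])
w ([634.6, 287.3], [100.5, 94.5], 0.5, [195, 118, 164, 161])
w ([558.2, 204.6], [9.2, 24.4], 0.6, [107, 116, 38, 24])
w ([542.6, 206.1], [9.3, 24.2], 0.2, [99, 92, 39, 24])
w ([550.1, 239.5], [21.5, 2.5], 12.4, [159, 85, 19, 31])
w ([527.1, 204.6], [23.9, 9.2], 89.9, [87, 69, 39, 24])
w ([511.5, 205.5], [23.3, 9.1], 89.6, [79, 43, 38, 25])
w ([563.3, 474.8], [27.5, 5.0], 73.0, [514, 0, 46, 10])
w ([476.4, 190.8], [81.1, 21.6], 89.3, [0, 0, 120, 43])
nut px [[389.33720131 287.0098437 ]]
b ([764.4, 282.0], [30.4, 43.3], 5.4, [291, 335, 58, 38])
b ([612.7, 134.7], [97.0, 93.6], 5.1, [0, 154, 148, 158])
b ([520.9, 254.6], [55.6, 48.8], 73.0, [126, 0, 92, 87])
```

View pics/w8.png

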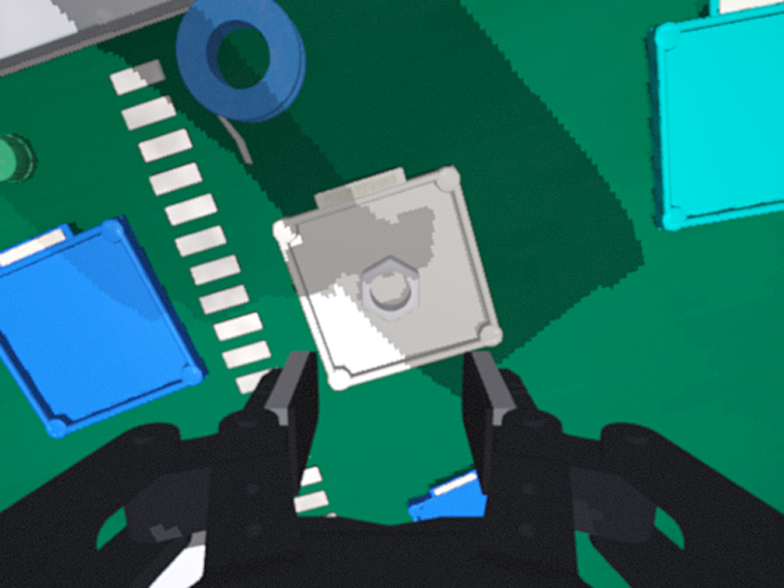

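Nut at (390,288), centred in the white tray (corner mean (390,282)). The spool is undisturbed at (240,57). On to the red cap, located by colour.

Call:
drive_tool:
  plan:
    - [0,0,0,0,0,-8.5]
    - [0,0,0,0,0,-8.5]
    - [0.14,-0.45,0,0,0,0]
    - [0.28,-0.9,0,0,0,0]
    - [0.28,-0.9,0,0,0,0]
    - [0.28,-0.9,0,0,0,0]
    - [0.28,-0.9,0,0,0,0]
    - [0.28,-0.9,0,0,0,0]
    - [0.28,-0.9,0,0,0,0]
    - [0.28,-0.9,0,0,0,0]
    - [0.28,-0.9,0,0,0,0]
    - [0.28,-0.9,0,0,0,0]
    - [0.28,-0.9,0,0,0,0]
    - [0.12,-0.27,0.6,0,0,0]
    - [0,0,0,0,0,0]
    - [0,0,0,0,0,0]

```text
time: 22.05
tool_pos: [0.5153, -0.1017, 0.0943]
tool_rot: [-0.0, 1.0, 0.0, -0.0]
ft_force: [0.2, -0.1, 0.5]
finger_gap: 0.0422
gripper_force: 0.0
```

```bash
python3 look.py w9
python3 - <<'E'
from h import *
import pickle
s,im=pickle.load(open("w9.pkl","rb"))
print(R.from_quat(s["tool_rot"]).as_matrix().round(3)[:2])
for z in(.014,0): print([b for b in blobs(im,"red",z,s)])
hsv=cv2.cvtColor(im["color"],cv2.COLOR_RGB2HSV)
E
```

```text
22.05 [ 0.5153 -0.1017  0.0943] gap 0.042155976331788796 0.0 [ 0.2 -0.1  0.5]
[[-1.    -0.001 -0.   ]
 [-0.001  1.     0.   ]]
[([649.1, -205.7], [19.5, 28.9], 79.6, [118, 378, 30, 34]), ([604.4, -140.5], [12.8, 50.7], 78.7, [209, 307, 27, 63]), ([575.7, -198.0], [19.3, 47.3], 0.1, [98, 288, 71, 27]), ([514.7, -103.3], [24.1, 20.1], 0.1, [259, 195, 33, 38])]
[([661.5, -212.2], [20.7, 30.7], 79.6, [118, 378, 30, 34]), ([614.0, -142.9], [13.6, 53.8], 78.7, [209, 307, 27, 63]), ([583.5, -204.1], [20.5, 50.2], 0.1, [98, 288, 71, 27]), ([518.8, -103.5], [25.6, 21.4], 0.1, [259, 195, 33, 38])]
```

Call:
drive_tool:
  plan:
    - [0,-0.03,0.4,0,0,0]
    - [0,0,0.7,0,0,0]
    - [0,0,0.5,0,0,0]
    - [0,0,0.26,0,0,0]
    - [0,0,0,0,0,0]
    - [0,0,0,0,0,0]

```text
time: 22.85
tool_pos: [0.5159, -0.1034, 0.0206]
tool_rot: [-0.0, 1.0, -0.0, 0.001]
ft_force: [0.1, -1.0, 0.7]
finger_gap: 0.0421
gripper_force: 0.0
```

Call:
drive_tool:
  plan:
    - [0,0,0.22,0,0,0]
    - [0,0,0.15,0,0,0]
    - [0,0,0.02,0,0,0]
    - [0,0,0,0,0,0]

```text
time: 23.35
tool_pos: [0.5151, -0.1034, 0.004]
tool_rot: [-0.0, 1.0, 0.0, -0.0]
ft_force: [-0.5, -0.4, 0.6]
finger_gap: 0.0421
gripper_force: 0.0
```

Call:
drive_tool:
  plan:
    - [0,0,0,0,0,0]
    - [0,0,0,0,0,0]
    - [0,0,0,0,0,0]
    - [0,0,0,0,0,0]
    - [0,0,0,0,0,0]
  jaw: 14

```text
time: 23.98
tool_pos: [0.5154, -0.1035, 0.0045]
tool_rot: [-0.0, 1.0, -0.0, 0.0]
ft_force: [-1.8, 0.3, 5.5]
finger_gap: 0.0178
gripper_force: 57.6
```

Call:
drive_tool:
  plan:
    - [0,0,-0.3,0,0,0]
    - [0,0,-0.6,0,0,0]
    - [-0.2,-0.15,-0.4,0,0,0]
    - [-0.65,-0.48,0,0,0,0]
    - [-0.7,-0.52,0,0,0,0]
    - [-0.7,-0.52,0,0,0,0]
    - [-0.38,-0.28,0,0,0,0]
    - [-0.09,-0.06,0.3,0,0,0]
    - [0,0,0.5,0,0,0]
    - [0,0,0.15,0,0,0]
    - [0,0,0,0,0,0]
    - [0,0,0,0,0,0]

```text
time: 25.48
tool_pos: [0.6243, -0.1837, 0.0189]
tool_rot: [-0.0, 1.0, -0.0, 0.0]
ft_force: [0.0, 0.2, 0.3]
finger_gap: 0.0176
gripper_force: 57.7
```

Call:
drive_tool:
  plan:
    - [0,0,0.15,0,0,0]
    - [0,0,0.1,0,0,0]
    - [0,0,0.04,0,0,0]
    - [0,0,0,0,0,0]
    - [0,0,0,0,0,0]

```text
time: 26.1
tool_pos: [0.624, -0.1838, 0.0074]
tool_rot: [-0.0, 1.0, -0.0, 0.0]
ft_force: [-6.6, 2.1, 16.8]
finger_gap: 0.018
gripper_force: 60.1
```

Call:
drive_tool:
  plan:
    - [0,0,-0.03,0,0,0]
    - [0,0,0,0,0,0]
    - [0,0,0,0,0,0]
    - [0,0,-0.4,0,0,0]
    - [0,0,-0.8,0,0,0]
    - [0,0,-0.8,0,0,0]
    - [0,0,-0.7,0,0,0]
    - [0,0,0,0,0,0]
  jaw: 42

```text
time: 27.1
tool_pos: [0.6255, -0.1842, 0.1192]
tool_rot: [-0.0, 1.0, -0.001, 0.002]
ft_force: [0.2, 0.4, 0.3]
finger_gap: 0.0418
gripper_force: 0.0
```

```bash
python3 look.py w10
python3 - <<'E'
from h import *
import pickle
s,im=pickle.load(open("w10.pkl","rb"))
print("cap px",w2pix(im,[[.624,-.184,.017]],s)*1.4)
for b in blobs(im,"red",.009,s): print("r",b)
for b in blobs(im,"white",.009,s): 
  if 30<max(b[1])<40: print("w",b)
E
```

```text
27.1 [ 0.6255 -0.1842  0.1192] gap 0.04179276630603442 0.0 [0.2 0.4 0.3]
cap px [[389.55196816 283.89089758]]
r ([621.2, -184.4], [94.1, 99.8], 79.7, [203, 119, 153, 152])
w ([602.9, -347.5], [12.5, 36.0], 83.6, [32, 144, 20, 53])
w ([576.3, -176.5], [35.5, 4.6], 79.3, [263, 123, 53, 16])
```

View pics/w10.png

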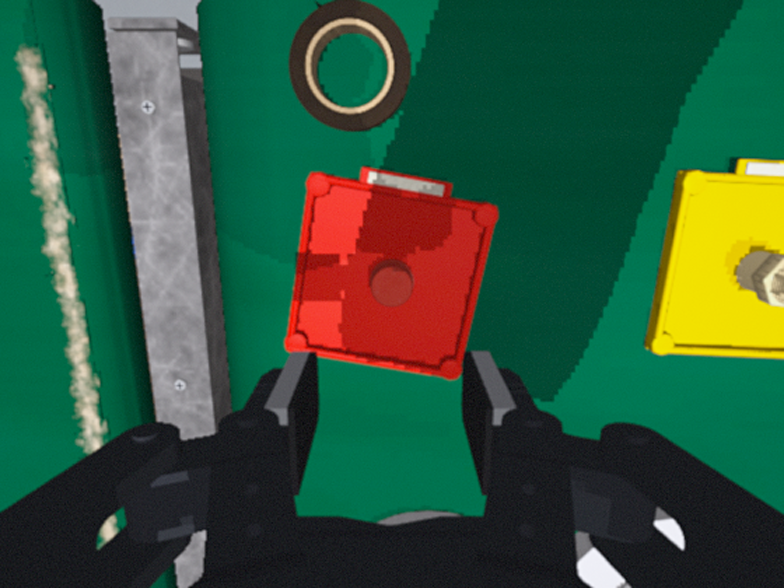

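Call:
drive_tool:
  plan:
    - [0.1,0.45,0,0,0,0]
    - [0.22,0.9,0,0,0,0]
    - [0.22,0.9,0,0,0,0]
    - [0.22,0.9,0,0,0,0]
    - [0.22,0.9,0,0,0,0]
    - [0.22,0.9,0,0,0,0]
    - [0.22,0.9,0,0,0,0]
    - [0.22,0.9,0,0,0,0]
    - [0.22,0.9,0,0,0,0]
    - [0.22,0.9,0,0,0,0]
    - [0.22,0.9,0,0,0,0]
    - [0.22,0.9,0,0,0,0]
    - [0.08,0.6,0,0,0,0]
    - [0,0,0,0,0,0]
    - [0,0,0,0,0,0]
  jaw: 72

```text
time: 29.02
tool_pos: [0.5192, 0.2539, 0.1153]
tool_rot: [-0.0, 1.0, -0.0, -0.0]
ft_force: [-0.2, -0.5, 0.6]
finger_gap: 0.0717
gripper_force: 0.0
```

```bash
python3 look.py w11
python3 - <<'E'
from h import *
import pickle
s,im=pickle.load(open("w11.pkl","rb"))
print(R.from_quat(s["tool_rot"]).as_matrix().round(3)[:2])
for b in blobs(im,"blue",.016,s): print("b",b)
for b in blobs(im,"white",.009,s): 
  if 30<max(b[1])<40: print("w",b)
E
```

```text
29.025 [0.5192 0.2539 0.1153] gap 0.07167661526679212 0.0 [-0.2 -0.5  0.6]
[[-1.    -0.001 -0.001]
 [-0.001  1.    -0.001]]
b ([632.5, 176.4], [34.8, 9.6], 5.2, [168, 331, 17, 41])
b ([580.2, 127.7], [45.1, 92.8], 18.3, [39, 261, 121, 68])
b ([517.0, 254.4], [55.0, 53.4], 0.1, [239, 163, 80, 80])
w ([568.6, 123.7], [5.6, 36.5], 5.3, [74, 265, 51, 10])
```

Red cap at (391,285), centred in the red tray; the black tape at (350,65) is untouched. Spool centre (0.518, 0.2544). Descend on it.

Call:
drive_tool:
  plan:
    - [0.02,0.01,0.4,0,0,0]
    - [0,0,0.7,0,0,0]
    - [0,0,0.7,0,0,0]
    - [0,0,0.42,0,0,0]
    - [0,0,0.2,0,0,0]
    - [0,0,0,0,0,0]
    - [0,0,0,0,0,0]

```text
time: 29.95
tool_pos: [0.5196, 0.2548, 0.0197]
tool_rot: [-0.0, 1.0, 0.0, 0.001]
ft_force: [0.8, 0.1, 1.4]
finger_gap: 0.0722
gripper_force: 0.0
```

Call:
drive_tool:
  plan:
    - [0.02,0,0.2,0,0,0]
    - [0,0,0.15,0,0,0]
    - [0,0,0.05,0,0,0]
    - [0,0,0,0,0,0]

```text
time: 30.45
tool_pos: [0.5182, 0.2545, 0.0027]
tool_rot: [-0.0, 1.0, -0.0, -0.0]
ft_force: [0.4, 0.6, -0.2]
finger_gap: 0.0723
gripper_force: 0.0
```

Call:
drive_tool:
  plan:
    - [0,0,0,0,0,0]
    - [0,0,0,0,0,0]
    - [0,0,0,0,0,0]
    - [0,0,0,0,0,0]
    - [0,0,0,0,0,0]
  jaw: 40

```text
time: 31.08
tool_pos: [0.5185, 0.2547, 0.0038]
tool_rot: [-0.0, 1.0, 0.0, 0.0]
ft_force: [-4.1, -1.6, 11.7]
finger_gap: 0.0486
gripper_force: 59.8
```

Call:
drive_tool:
  plan:
    - [0,0,-0.3,0,0,0]
    - [0,0,-0.6,0,0,0]
    - [-0.15,-0.2,-0.6,0,0,0]
    - [-0.45,-0.58,0,0,0,0]
    - [-0.5,-0.64,0,0,0,0]
    - [-0.5,-0.64,0,0,0,0]
    - [-0.5,-0.64,0,0,0,0]
    - [-0.35,-0.44,0,0,0,0]
    - [0,0,0,0,0,9.9]
    - [0,0,0,0,0,9.9]
    - [0,0,0,0,0,9.9]
    - [0,0,0,0,0,9.9]
    - [0,0,0.5,0,0,0]
    - [0,0,0.3,0,0,0]
    - [0,0,0,0,0,0]
    - [0,0,0,0,0,0]

```text
time: 33.08
tool_pos: [0.6166, 0.1291, 0.0315]
tool_rot: [0.339, 0.941, 0.0, 0.0]
ft_force: [0.8, -0.4, 0.2]
finger_gap: 0.0486
gripper_force: 61.9
```

```bash
python3 look.py w12
python3 - <<'E'
from h import *
import pickle
s,im=pickle.load(open("w12.pkl","rb"))
for b in blobs(im,"white",.009,s): 
  if 25<max(b[1])<45: print("w",b)
for b in blobs(im,"blue",.009,s): print("b",b)
E
```

```text
33.075 [0.6166 0.1291 0.0315] gap 0.048615655337812834 61.91102094773669 [ 0.8 -0.4  0.2]
w ([570.1, 1.5], [36.0, 5.0], 87.2, [0, 311, 54, 44])
w ([567.8, 124.1], [4.7, 35.8], 5.1, [172, 147, 60, 62])
w ([482.0, 117.7], [38.6, 21.0], 50.5, [0, 0, 91, 57])
b ([613.8, 128.2], [100.1, 93.8], 5.3, [143, 110, 269, 256])
```

Call:
drive_tool:
  plan:
    - [0,0,0.25,0,0,0]
    - [0,0,0.2,0,0,0]
    - [0,0,0.1,0,0,0]
    - [0,0,0.04,0,0,0]
    - [0,0,0,0,0,0]
    - [0,0,0,0,0,0]

```text
time: 33.88
tool_pos: [0.6165, 0.1291, 0.0075]
tool_rot: [0.339, 0.941, 0.0, 0.0]
ft_force: [-0.3, 0.7, -0.9]
finger_gap: 0.0484
gripper_force: 62.0
```

Call:
drive_tool:
  plan:
    - [0,0,0.03,0,0,0]
    - [0,0,0,0,0,0]

```text
time: 34.12
tool_pos: [0.6166, 0.1291, 0.0068]
tool_rot: [0.339, 0.941, 0.0, 0.0]
ft_force: [-3.5, -0.5, 8.2]
finger_gap: 0.0482
gripper_force: 62.6
```

Call:
drive_tool:
  plan:
    - [0,0,0,0,0,0]
    - [0,0,0,0,0,0]
    - [0,0,0,0,0,0]
    - [0,0,-0.2,0,0,0]
    - [0,0,-0.6,0,0,0]
    - [0,0,-0.8,0,0,0]
    - [0,0,-0.9,0,0,0]
    - [0,0,-0.9,0,0,0]
    - [0,0,0,0,0,0]
    - [0,0,0,0,0,0]
  jaw: 59

```text
time: 35.38
tool_pos: [0.6162, 0.129, 0.1419]
tool_rot: [0.339, 0.941, -0.0, -0.0]
ft_force: [0.4, -0.7, -0.1]
finger_gap: 0.059
gripper_force: 0.0
```

```bash
python3 look.py w13
```

```text
35.375 [0.6162 0.129  0.1419] gap 0.05902958505100055 0.0 [ 0.4 -0.7 -0.1]
```

View pics/w13.png

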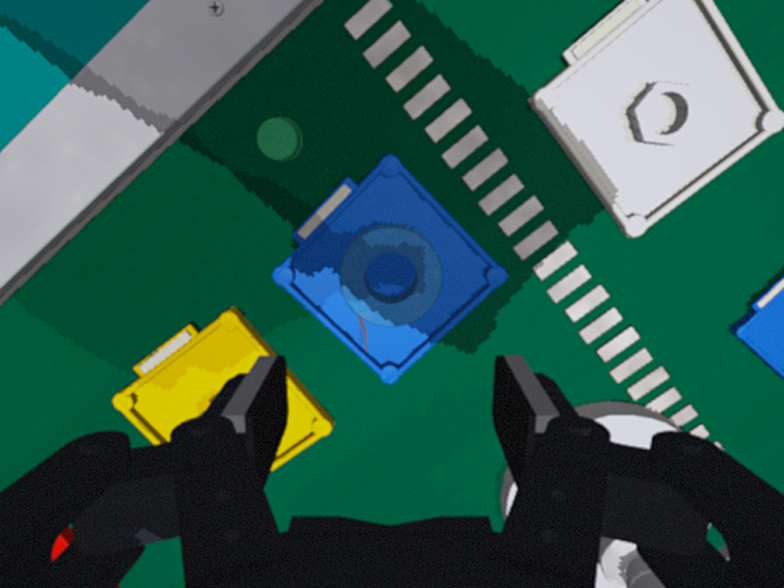

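The spool at (391,273) is centred in the blue tray (corner mean (391,271)), the green cap at (279,138) is untouched, and the gripper is clear. I hand the job in.

```bash
python3 -c "
from workcell import r
print(r.job_done())"
```

```text
the job is handed in; nothing more can be done
None
```

I handed in the job at about 35 s: nipple upright in the yellow tray, nut in the white, red cap in the red and spool in the blue, placed in that order; wrist pictures after each placing showed every part centred to about 2 mm, and the green cap and black tape were left alone.

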